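# Gauge the check well of a block heater and seat the thermometer pocket that fits

## Robot

A 7-joint arm with a two-finger parallel gripper is mounted at the origin on a cart in front of the work surface, level with it; the furniture and walls round the work are solid. World frame = base frame: x ahead of the robot, y to its left, z up, the work surface at z = 0. Lengths are in m, angles in rad, forces in N, time in s.
With the tool pointing down it reaches from about 0.35 to 0.9 m from the base axis. Payload 8.1 kg.
Tool frame: the origin (TCP) lies on the front face of the gripper's body, between the roots of the fingers; the fingertips stand 66 mm ahead of it and the grasp point (between the pads) lies 47 mm ahead of it (arm.finger_overhang is the distance from the TCP to the fingertips, in m); z points along the fingers, y is the line along which they close (so a half turn about z gives the same grasp; the last joint's range is limited). The gripper opens to 92 mm and grips with 3 to 60 N. Pads are 19 mm wide; open, the fingers measure 130 mm over their backs; the gripper's body (75 mm by 190 mm) begins 47 mm behind the grasp point.
Start: joints at [-1.319, 0.434, 0.025, 1.573, -0.012, 1.134, -0.075], TCP at [0.217, 0.586, 0.292] pointing down, gripper open.
Joint ranges: [-2.62, 2.62], [-0.44, 2.09], [-1.27, 1.32], [0.08, 2.57], [-1.32, 4.46], [0.12, 2], [-2.74, 2.74]. Speed limits (rad/s): [2.22, 2.22, 3.01, 3.01, 3.14, 3.14, 3.14].

## Interface

Orientations are given as a rotation vector (axis times angle).
In Python, from cell import readout, cams, workorder, spotter, arm gives the robot as it stands.
- The arm moves only by the tool creep_tool, called after "Call:" as name(argument=value, ...) on one line, values as JSON. Schema: {"type":"object","properties":{"steps":{"type":"object","properties":{"tx":{"type":"array","items":{"type":"number"},"minItems":1,"maxItems":10},"ty":{"type":"array","items":{"type":"number"},"minItems":1,"maxItems":10},"tz":{"type":"array","items":{"type":"number"},"minItems":1,"maxItems":10},"twist":{"type":"array","items":{"type":"number"},"minItems":1,"maxItems":10},"finger_gap":{"type":"array","items":{"type":"number"},"minItems":1,"maxItems":10}},"additionalProperties":false,"required":["tx","ty","tz","twist","finger_gap"]},"squeeze":{"type":"number"},"only":{"type":"string"},"quiet":{"type":"boolean"},"lines":{"type":"string"}},"required":["steps"],"additionalProperties":false}. steps is an object with one list for each field, all of the same length, 1 to 10, a row being the entries at one place: tx, ty, tz (the shift in fractions of the full range, 1 being 100 cm), twist (a turn about the tool's z in fractions of the full range, 1 being 2 rad), finger_gap (the opening from 0.0 (shut) to 1.0 (fully open)); each row shifts and turns the commanded pose from where the row before left it, along the tool's axes as they then stand; what a row does not reach is not made up. A row lasts 1/10 s, in which the tool goes at most 0.05 m and 0.15 rad, less where a joint would pass 70% of its speed; a pose out of reach is approached as far as the arm can. The fingers move at their own pace and stop on an object; squeeze is the grip in N (left out, the last holds). Time passes only in rows, so rows that do not move let the fingers close. The tool returns the time, the measured TCP pose, the force, the opening and the grip force at its end. only (a regular expression) keeps the lines of the reply that match it, lines (a string "A,B") keeps lines A to B, and quiet returns only ok. A shift or turn number past 1, either way, is cut back to 1. Input that does not fit is refused with a message, and nothing moves.
- readout.observe(): the state, without advancing time (a new reading comes with each control period).
- cams.get_image(name): name is "scene" or "top" or "wrist"; returns a dict with "image" (420x560x3 uint8, blue, green, red), "fx", "fy", "cx", "cy" (pixels), "cam_to_world" (4x4, takes a point from camera to world coordinates); the wrist camera has in their place "mount" (4x4, takes a point from camera to tool coordinates, whose origin is the TCP and whose axes are the flange's). Camera axes: x right, y down, z forward; pixel columns grow to the right and rows downward; lengths in m; the calibration is good to about 2 mm. A picture is of the moment at which its call begins: read the wrist's pose just before it. There is no depth.
- workorder.sign_off(): hands the job in; it is judged then, once.
Trained networks look in a picture, given as the dict that the camera call returned (one of the last four; its "shot" number tells which), for a name from the list of things; names that differ only in an ending like _2 or _b are one class to them, and where a whole thing is asked for, a point or a joint stands for the part that bears it (a point fixed in the world has none). Each returns a list of dicts, best first, with "score" (0 to 1); they miss things now and then, are a little off and sometimes report something else, mostly with a low value. They report only what shows in the picture. A call takes as long as a camera call. They do not tell look-alikes from the thing itself.
- spotter.boxes_of(picture, name): "centre" ([x, y, z] in m, in the coordinates of the camera as it stood for that picture, good to about 4 mm: the middle of the surface that is visible of it).
The state is a dict: "clock": time; "joints": joint angles; "dq": joint speeds; "joint_efforts": joint torques, N m; "position": TCP position; "ee_rot": TCP orientation; "force": force on the tool from outside, world axes, zero at the start; "ft_torque": the same for the moment, N m; "width": opening from 0.0 (shut) to 1.0 (fully open); "gripper_force": force on a finger pad.
Only numpy, scipy, OpenCV 4.12 (cv2) and the standard library are available. Lean on these libraries where they do the work, as an engineer would, in place of code of your own. Each camera call takes 0.05 s, during which the arm holds its last target. There are 200 camera calls.

## Task

The block heater is due for its temperature check: gently feel for the bottom of the middle well with the depth rod, then put the rod back upright in its hole in the stand. Take the one thermometer pocket made for that depth and lower it gently into the middle well until it stands on the bottom, so that heat reaches the thermometer (one that is too short hangs on its collar over air). Do not try pockets for size in the well, leave the other two in the stand, and do not disturb the bottles and the cup.

Things in the scene. Friction and masses are not known exactly. Their poses are not given: they have to be found in the camera images.
- block_heater: Dry-block heater, fixed: white housing 142 (x) by 178 (y) by 66 mm high, sloped console on its -x side. A bare aluminium block in it has its face 72 mm above the desk and three wells 13.5 mm wide in a row along y, 38 mm apart: one 29, one 39, one 49 mm deep, in an order that is not known and differs each time; bottoms flat and rigid. Origin on the desk under its middle, z up
- well_mouth (a point): Centre of the mouth of the MIDDLE well of the three (the check well), level with the block's face, 72 mm above the desk, 18 mm to the +x side of the heater's origin; z up along the well
- check_stand: Grey plastic stand, fixed, foot plate 60 (x) by 198 mm (y): a bar 52 mm wide and 25 mm high with three holes in a row for the thermometer pockets (13.5 mm wide, 17 mm deep, at y = +22, -24 and -70 mm; any pocket can be in any hole), and at its +y end a guide 50 mm high for the depth rod. Origin on the desk under its centre, z up
- rod_hole (a point): Centre of the mouth of the depth rod's hole on top of the guide, 50 mm above the desk, at y = +71.5 mm of the stand; the hole is vertical, 8.5 mm wide and 46 mm deep
- depth_rod: Steel depth rod, about 50 g, standing upright in its hole in the stand: a 6 mm rod, 70 mm long from tip to head, with a ring mark every 10 mm and a white nylon tip that gives up to 1 mm under load; then a dark ribbed head 14 mm in diameter and 32 mm tall to hold it by. Origin at the centre of its lower tip, z along the rod towards the head
- pocket_short: The short thermometer pocket, steel, about 80 g, upright in the stand: shank 12 mm in diameter, 30 mm long (13 mm showing), bevelled foot; then a collar 22 mm wide, 4 mm thick; then a neck 13 mm in diameter, 28 mm tall, to hold it by. Made for a well 29 mm deep: standing on that bottom, its collar is 1 mm clear of the block. Origin at the centre of its foot, z up
- pocket_medium: The medium thermometer pocket, steel, about 80 g, upright in the stand: shank 12 mm in diameter, 40 mm long (23 mm showing), bevelled foot; then a collar 22 mm wide, 4 mm thick; then a neck 13 mm in diameter, 28 mm tall, to hold it by. Made for a well 39 mm deep: standing on that bottom, its collar is 1 mm clear of the block. Origin at the centre of its foot, z up
- pocket_long: The long thermometer pocket, steel, about 80 g, upright in the stand: shank 12 mm in diameter, 50 mm long (33 mm showing), bevelled foot; then a collar 22 mm wide, 4 mm thick; then a neck 13 mm in diameter, 28 mm tall, to hold it by. Made for a well 49 mm deep: standing on that bottom, its collar is 1 mm clear of the block. Origin at the centre of its foot, z up
- reagent_bottle: Bystander: brown bottle with a white cap, 36 mm in diameter, 81 mm tall, on the desk beyond the stand's far right; origin under its centre
- small_bottle: Bystander: brown bottle with a black cap, 36 mm in diameter, 67 mm tall, on the desk behind the heater and the stand; origin under its centre
- sample_cup: Bystander: white sample cup with a blue screw lid, 62 mm in diameter, 69 mm tall, on the desk to the right of the stand; origin under its centre
There are look-alikes about, which are no part of the job. Leave any yellow look-alike of the pocket_medium alone.

How it is judged:
On the way, in this order (a step that is already met when the one before it is completed fails the run):
1. the depth rod's tip presses on the bottom of the middle well (at least 0.3 N for 0.1 s), all three pockets still in the stand ((contact force between depth_rod and well_floor_a_c0 above 0.3 N or contact force between depth_rod and well_floor_b_c0 above 0.3 N or contact force between depth_rod and well_floor_c_c0 above 0.3 N) and horizontal distance between depth_rod and well_mouth below 0.006 m and z of depth_rod in the frame of well_mouth below -0.02 m and distance of each of pocket_short, pocket_medium, pocket_long from where it was at the start of the episode below 0.02 m), for 0.1 s.
2. the pocket that matches the well's depth stands on the bottom of the middle well and the depth rod is back in the stand (((contact force between pocket_short and well_floor_a_c0 above 0.05 N and horizontal distance between pocket_short and well_mouth below 0.006 m and z of pocket_short in the frame of well_mouth below -0.02 m and angle between pocket_short's own z axis and vertical below 0.08 rad and linear speed of pocket_short below 0.01 m/s and distance of each of pocket_medium, pocket_long from where it was at the start of the episode below 0.02 m) or (contact force between pocket_medium and well_floor_b_c0 above 0.05 N and horizontal distance between pocket_medium and well_mouth below 0.006 m and z of pocket_medium in the frame of well_mouth below -0.02 m and angle between pocket_medium's own z axis and vertical below 0.08 rad and linear speed of pocket_medium below 0.01 m/s and distance of each of pocket_short, pocket_long from where it was at the start of the episode below 0.02 m) or (contact force between pocket_long and well_floor_c_c0 above 0.05 N and horizontal distance between pocket_long and well_mouth below 0.006 m and z of pocket_long in the frame of well_mouth below -0.02 m and angle between pocket_long's own z axis and vertical below 0.08 rad and linear speed of pocket_long below 0.01 m/s and distance of each of pocket_short, pocket_medium from where it was at the start of the episode below 0.02 m)) and horizontal distance between depth_rod and rod_hole below 0.006 m and z of depth_rod in the frame of rod_hole below -0.04 m and linear speed of depth_rod below 0.01 m/s), for 0.2 s.
At the end, for the whole second after the job is handed in: The pocket made for the middle well's depth stands at rest on that well's bottom, upright within 0.08 rad; the other two pockets are within 20 mm of where they were; the depth rod stands at rest in its hole in the stand, its tip at least 40 mm down the hole (all of step 2); the robot touches nothing.
It fails at once if the depth rod is pushed hard (over 20 N) against the bottom of a well or the heater (contact force between depth_rod and well_floor_a_c0 above 20 N or contact force between depth_rod and well_floor_b_c0 above 20 N or contact force between depth_rod and well_floor_c_c0 above 20 N or contact force between depth_rod and block_heater above 20 N).
It fails at once if a pocket is pushed hard (over 20 N) against the bottom of a well or the heater (contact force between any of pocket_short, pocket_medium, pocket_long and well_floor_a_c0 above 20 N or contact force between any of pocket_short, pocket_medium, pocket_long and well_floor_b_c0 above 20 N or contact force between any of pocket_short, pocket_medium, pocket_long and well_floor_c_c0 above 20 N or contact force between any of pocket_short, pocket_medium, pocket_long and block_heater above 20 N).
It fails at once if a pocket of the wrong length is put more than 5 mm into the middle well ((horizontal distance between well_floor_b_c0 and well_mouth below 0.01 m and horizontal distance between pocket_short and well_mouth below 0.006 m and z of pocket_short in the frame of well_mouth below -0.005 m) or (horizontal distance between well_floor_c_c0 and well_mouth below 0.01 m and horizontal distance between pocket_short and well_mouth below 0.006 m and z of pocket_short in the frame of well_mouth below -0.005 m) or (horizontal distance between well_floor_a_c0 and well_mouth below 0.01 m and horizontal distance between pocket_medium and well_mouth below 0.006 m and z of pocket_medium in the frame of well_mouth below -0.005 m) or (horizontal distance between well_floor_c_c0 and well_mouth below 0.01 m and horizontal distance between pocket_medium and well_mouth below 0.006 m and z of pocket_medium in the frame of well_mouth below -0.005 m) or (horizontal distance between well_floor_a_c0 and well_mouth below 0.01 m and horizontal distance between pocket_long and well_mouth below 0.006 m and z of pocket_long in the frame of well_mouth below -0.005 m) or (horizontal distance between well_floor_b_c0 and well_mouth below 0.01 m and horizontal distance between pocket_long and well_mouth below 0.006 m and z of pocket_long in the frame of well_mouth below -0.005 m)).
It fails at once if a pocket is dropped into the well (faster than 0.35 m/s in it) ((horizontal distance between pocket_short and well_mouth below 0.006 m and z of pocket_short in the frame of well_mouth below -0.003 m and linear speed of pocket_short above 0.35 m/s) or (horizontal distance between pocket_medium and well_mouth below 0.006 m and z of pocket_medium in the frame of well_mouth below -0.003 m and linear speed of pocket_medium above 0.35 m/s) or (horizontal distance between pocket_long and well_mouth below 0.006 m and z of pocket_long in the frame of well_mouth below -0.003 m and linear speed of pocket_long above 0.35 m/s)).
It fails at once if a bottle or the cup is moved by more than 30 mm (distance of any of reagent_bottle, small_bottle, sample_cup from where it was at the start of the episode above 0.03 m).
It also fails if it takes over 67 s, if anything falls off the work surface, if the arm or the gripper's body presses on something with over 40 N, if the wrist force passes 120 N, or if a joint passes its speed limit or range.

## Working session

There is one attempt and no reset: what is moved stays moved. The work goes in short steps, Python scripts to look and compute and a tool call to move; the robot and the scene stay as the last step left them, time stands still between calls to the robot, and variables do not carry over. Pictures are saved under pics/ and viewed, at most 10 in all, crops included, and the job is handed in when it is done.

```bash
mkdir -p pics
```

Create h.py:
```python
import numpy as np, cv2
from cell import readout, cams, workorder, spotter, arm
from scipy.spatial.transform import Rotation as R
def T():
    s=readout.observe(); M=np.eye(4); M[:3,:3]=R.from_rotvec(s["ee_rot"]).as_matrix(); M[:3,3]=s["position"]; return M
def shot(n):
    t=T(); p=cams.get_image(n); M=np.array(p["cam_to_world"]) if "cam_to_world" in p else t@np.array(p["mount"]); return p,M
def ray(p,M,u,v,z):
    d=M[:3,:3]@np.array([(u-p["cx"])/p["fx"],(v-p["cy"])/p["fy"],1]); return M[:3,3]+d*(z-M[2,3])/d[2]
def proj(p,M,X):
    c=np.linalg.inv(M)@np.append(X,1); return p["fx"]*c[0]/c[2]+p["cx"],p["fy"]*c[1]/c[2]+p["cy"]
```

Run:
```python
from h import *
s=readout.observe(); print({k:np.round(v,3) for k,v in s.items()})
for n in ("top","scene"):
    p,M=shot(n); cv2.imwrite(f"pics/{n}0.png",p["image"]); print(n,M.round(3).tolist(),p["fx"],p["cx"],p["cy"])
    for o in ("block_heater","check_stand","depth_rod","pocket_short","pocket_medium","pocket_long","reagent_bottle","small_bottle","sample_cup"):
        for b in spotter.boxes_of(p,o):
            X=(M@np.append(b["centre"],1))[:3]; print(o,round(b["score"],2),X.round(3),np.round(proj(p,M,X)))
```

```text
{'clock': np.float64(0.0), 'joints': array([-1.319,  0.435,  0.025,  1.574, -0.012,  1.134, -0.075]), 'dq': array([-0.002,  0.001, -0.001, -0.   , -0.002,  0.002, -0.001]), 'joint_efforts': array([-1.0000e-03, -6.6784e+01,  9.8400e-01, -3.1445e+01, -6.1000e-02,
        4.3000e-02,  0.0000e+00]), 'position': array([0.217, 0.586, 0.291]), 'ee_rot': array([-5.550e-01, -3.092e+00,  3.000e-03]), 'force': array([-0.293, -0.137, -0.47 ]), 'ft_torque': array([-0.016, -0.   ,  0.015]), 'gripper_force': np.float64(0.0), 'width': np.float64(1.0)}
top [[0.0, -0.976, 0.218, 0.362], [-1.0, 0.0, 0.003, -0.017], [-0.003, -0.218, -0.976, 1.028], [0.0, 0.0, 0.0, 1.0]] 419.9917336430048 282.12509513943706 209.81483213384314
block_heater 0.93 [0.515 0.267 0.064] [161. 236.]
check_stand 0.97 [ 0.484 -0.099  0.026] [318. 251.]
depth_rod 0.41 [ 0.493 -0.031  0.101] [290. 243.]
depth_rod 0.37 [ 0.482 -0.1    0.02 ] [318. 252.]
pocket_short 0.57 [ 0.485 -0.125  0.053] [330. 249.]
pocket_medium 0.48 [ 0.537 -0.242  0.044] [378. 228.]
pocket_medium 0.38 [ 0.486 -0.169  0.054] [349. 249.]
pocket_long 0.48 [ 0.4
[... 293 characters left out ...]
.0, 0.0, 0.0, 1.0]] 414.0395086205764 278.6800184406233 210.77170008474977
block_heater 0.62 [0.492 0.23  0.056] [190. 197.]
check_stand 0.89 [ 0.473 -0.112  0.03 ] [278. 262.]
depth_rod 0.44 [ 0.49  -0.034  0.094] [258. 219.]
pocket_short 0.66 [ 0.483 -0.128  0.048] [287. 255.]
pocket_medium 0.74 [0.496 0.231 0.052] [191. 198.]
pocket_medium 0.53 [ 0.537 -0.246  0.046] [350. 269.]
pocket_medium 0.52 [ 0.485 -0.174  0.052] [305. 263.]
pocket_medium 0.31 [ 0.472 -0.106  0.027] [276. 262.]
pocket_long 0.77 [ 0.489 -0.083  0.066] [274. 239.]
reagent_bottle 0.81 [ 0.609 -0.287  0.043] [388. 264.]
small_bottle 0.78 [0.703 0.122 0.033] [277. 192.]
sample_cup 0.63 [ 0.449 -0.317  0.066] [354. 299.]
```

View pics/top0.png

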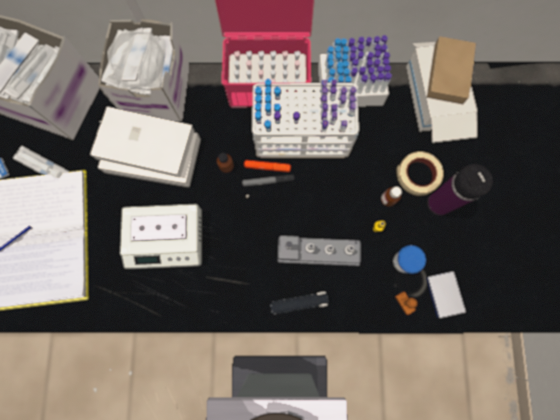

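View pics/scene0.png

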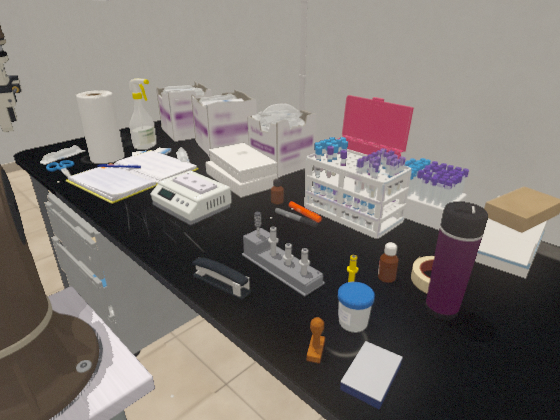

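The top view shows the heater at (161,236), its wells at about (140/158/177,227), and the stand at (318,250). The rod is at (290,243) and the pockets are at (311/330/349,249). The yellow look-alike stands alone on the desk at (379,226), so I will leave it. I'll move over the heater first for close measurement.

Careful with the scale: turns go in shares of 2 rad. That gives: 0.15 rad / 2 = 0.075.

Call:
creep_tool(steps={"tx": [0,0,0,0,0,0,0,0],"ty": [0,0,0,0,0,0,0,0],"tz": [0,0,0,0,0,0,0,0],"twist": [0.075,0.075,0.075,0.075,0.075,0.075,0.075,0.075],"finger_gap": [0.6,0.6,0.6,0.6,0.6,0.6,0.6,0.6]}, squeeze=20)

```text
clock: 1.8
position: [0.2171, 0.5861, 0.2923]
ee_rot: [-2.21, -2.232, -0.0]
force: [-0.2, -0.0, -1.1]
width: 0.602
gripper_force: 0.0
```

Call:
creep_tool(steps={"tx": [-0.03,-0.03,-0.03,-0.03,-0.03,-0.03,-0.03,-0.03,-0.03,-0.03],"ty": [0.03,0.03,0.03,0.03,0.03,0.03,0.03,0.03,0.02,0.01],"tz": [0,0,0,0,0,0,0,0,0,0],"twist": [0,0,0,0,0,0,0,0,0,0],"finger_gap": [0.6,0.6,0.6,0.6,0.6,0.6,0.6,0.6,0.6,0.6]})

```text
clock: 2.8
position: [0.4937, 0.2886, 0.2923]
ee_rot: [2.205, 2.237, 0.001]
force: [0.2, -0.5, 1.4]
width: 0.601
gripper_force: 0.0
```

Run:
```python
from h import *
p,M=shot("wrist"); cv2.imwrite("pics/w1.png",p["image"]); print(T().round(3).tolist()); print(np.round(p["mount"],3).tolist(),p["fx"])
print(proj(p,M,[.533,.267,.072]))
```

```text
[[-0.008, 1.0, 0.002, 0.495], [1.0, 0.008, -0.003, 0.282], [-0.003, 0.002, -1.0, 0.293], [0.0, 0.0, 0.0, 1.0]]
[[0.0, -0.952, -0.306, 0.084], [1.0, 0.0, 0.0, -0.001], [-0.0, -0.306, 0.952, -0.093], [0.0, 0.0, 0.0, 1.0]] 322.8058187264103
(np.float64(315.3198299624886), np.float64(209.23106281935281))
```

View pics/w1.png

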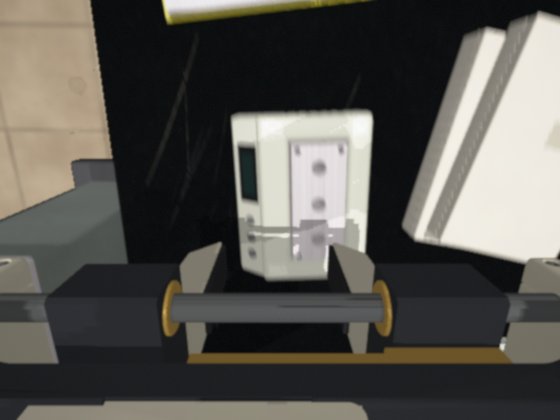

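The wrist view shows three wells at (319,166), (318,204) and (318,238), with the middle one at (318,204).

Add to h.py:
```python
def dark(p,u,v,r):
    g=cv2.cvtColor(p["image"],cv2.COLOR_BGR2GRAY).astype(float); u0,v0=int(u)-r,int(v)-r
    w=g[v0:v0+2*r+1,u0:u0+2*r+1]; w=np.clip(np.median(w)-15-w,0,60); y,x=np.mgrid[:2*r+1,:2*r+1]
    return u0+(w*x).sum()/w.sum(), v0+(w*y).sum()/w.sum()
```

Run:
```python
from h import *
for n,pts in (("wrist",[(319,166),(318,204),(318,238)]),("top",[(140,228),(158,227),(177,227)])):
    p,M=shot(n)
    for q in pts:
        c=dark(p,*q,8 if n=="wrist" else 5); print(n,np.round(c,1),ray(p,M,*c,.072).round(4))
    if n=="top": cv2.imwrite("pics/top1.png",cv2.resize(p["image"][195:280,110:200],None,fx=6,fy=6,interpolation=2))
print(T()[:3].round(4).tolist())
```

```text
wrist [316.8 160.5] [0.5338 0.3102 0.072 ]
wrist [316.3 197.9] [0.5352 0.272  0.072 ]
wrist [316. 232.] [0.5366 0.2346 0.072 ]
top [141.5 227.7] [0.5325 0.3113 0.072 ]
top [157.9 226.9] [0.5344 0.2735 0.072 ]
top [173.7 225.9] [0.5367 0.2369 0.072 ]
[[-0.0112, 0.9999, 0.0006, 0.4931], [0.9999, 0.0112, -0.0004, 0.2878], [-0.0004, 0.0006, -1.0, 0.2925]]
```

Call:
creep_tool(steps={"tx": [-0.05,-0.05,-0.05,-0.05,-0.05,-0.05,-0.05,-0.05,-0.04,0],"ty": [0,0,0,0,0,0,0,0,0,0],"tz": [0,0,0,0,0,0,0,0,0,0],"twist": [0,0,0,0,0,0,0,0,0,0],"finger_gap": [0.6,0.6,0.6,0.6,0.6,0.6,0.6,0.6,0.6,0.6]})

```text
clock: 3.95
position: [0.4985, -0.1547, 0.2928]
ee_rot: [2.209, 2.23, -0.001]
force: [1.3, 0.1, -0.9]
width: 0.599
gripper_force: 0.0
```

Call:
creep_tool(steps={"tx": [0,0],"ty": [0,0],"tz": [0,0],"twist": [0,0],"finger_gap": [0.6,0.6]})

```text
clock: 4.15
position: [0.4994, -0.1474, 0.292]
ee_rot: [-2.2, -2.242, -0.001]
force: [0.2, 1.3, 0.0]
width: 0.604
gripper_force: 0.0
```

Run:
```python
from h import *
p,M=shot("wrist"); cv2.imwrite("pics/w2.png",p["image"]); print(T().round(4).tolist())
for o in ("depth_rod","pocket_short","pocket_medium","pocket_long","check_stand"):
    for b in spotter.boxes_of(p,o):
        X=(M@np.append(b["centre"],1))[:3]; print(o,round(b["score"],2),X.round(4),np.round(proj(p,M,X)))
```

```text
[[-0.0192, 0.9998, -0.0002, 0.4994], [0.9998, 0.0192, 0.0009, -0.1473], [0.0009, -0.0002, -1.0, 0.292], [0.0, 0.0, 0.0, 1.0]]
depth_rod 0.83 [ 0.4936 -0.0271  0.107 ] [273.  52.]
pocket_short 0.57 [ 0.4855 -0.1227  0.0506] [265. 160.]
pocket_short 0.38 [ 0.4646 -0.3125  0.0718] [245. 326.]
pocket_medium 0.84 [ 0.4823 -0.1643  0.0601] [261. 201.]
pocket_medium 0.62 [ 0.5412 -0.238   0.042 ] [312. 257.]
pocket_long 0.82 [ 0.493  -0.0739  0.0617] [272. 112.]
check_stand 0.67 [ 0.4904 -0.0874  0.0301] [270. 124.]
```

View pics/w2.png

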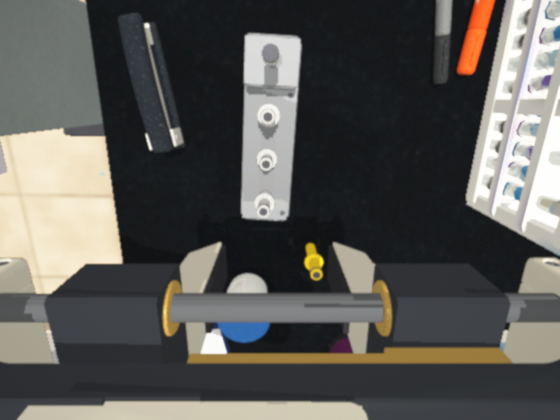

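The wrist view shows the rod head at (271,52), with the pockets at (268,116), (266,160) and (264,207). They look like long, short and medium in that order, and the heights will confirm it. The yellow look-alike is at (314,262), off the stand.

Run:
```python
from h import *
p,M=shot("wrist"); q,N=shot("top")
big=cv2.resize(p["image"][30:225,225:320],None,fx=3.8,fy=3,interpolation=2)
t=cv2.resize(q["image"][225:275,270:370],None,fx=4.3,fy=4.3,interpolation=2); 
im=np.zeros((600,800,3),np.uint8); im[:585,:361]=big; im[:215,361:791]=t
s,S=shot("scene"); u=cv2.resize(s["image"][205:295,235:335],None,fx=4.2,fy=4.2,interpolation=2); im[220:598,362:782]=u
cv2.imwrite("pics/c1.png",im); print(T()[:3,3])
```

```text
[ 0.49894469 -0.14921488  0.29225853]
```

View pics/c1.png

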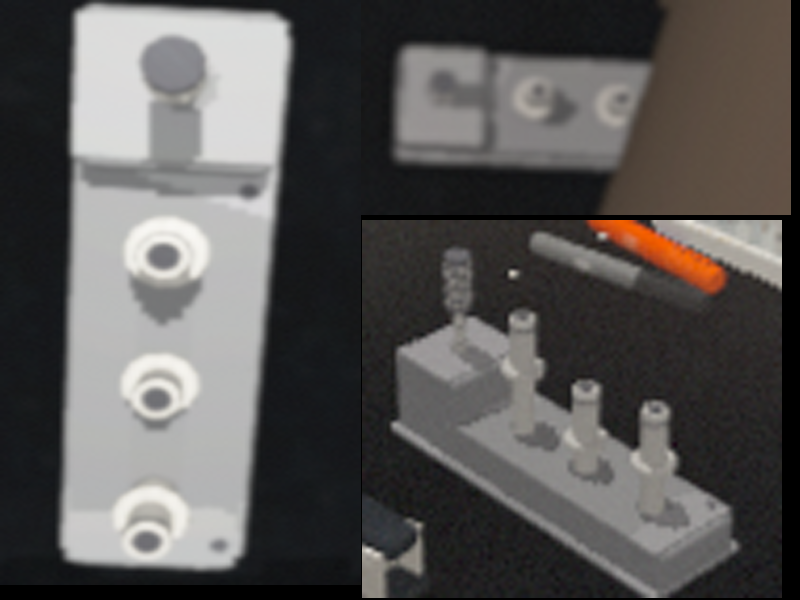

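Scene crop: the rod is at (455,280), the long pocket is next to it (showing about 33 mm), the short one is in the middle and the medium one is at the far end. All three are steel in the stand.

Run:
```python
from h import *
p,M=shot("wrist"); q,N=shot("top"); s,S=shot("scene")
print("rod",ray(p,M,270.5,52,.106).round(4), ray(q,N,289.3,244.3,.106).round(4), ray(s,S,235+95/4.2,205+32/4.2,.106).round(4))
for n,uv,z in(("long",(267.9,115.7),.09),("short",(266.05,163),.07),("med",(263.9,210.3),.08)): print(n,ray(p,M,*uv,z).round(4))
for n,uv,z in(("long",(160,93),.09),("short",(224,165),.07),("med",(292,187),.08)): print(n,ray(s,S,235+uv[0]/4.2,205+uv[1]/4.2,z).round(4))
t=T();print(t.round(4).tolist())
```

```text
rod [ 0.4912 -0.029   0.106 ] [ 0.4891 -0.03    0.106 ] [ 0.4942 -0.0288  0.106 ]
long [ 0.4892 -0.0782  0.09  ]
short [ 0.4872 -0.1241  0.07  ]
med [ 0.4857 -0.17    0.08  ]
long [ 0.4934 -0.0768  0.09  ]
short [ 0.4906 -0.1237  0.07  ]
med [ 0.4877 -0.17    0.08  ]
[[-0.0159, 0.9999, 0.0001, 0.4989], [0.9999, 0.0159, 0.0, -0.1495], [0.0, 0.0001, -1.0, 0.2922], [0.0, 0.0, 0.0, 1.0]]
```

Call:
creep_tool(steps={"tx": [0.04,0.04,0.039,0,0,0,0,0],"ty": [-0.002,-0.002,-0.002,0,0,0,0,0],"tz": [0,0,0,0.04,0.03,0,0,0],"twist": [0,0,0,0,0,0,0,0],"finger_gap": [0.6,0.6,0.6,0.6,0.6,0.6,0.6,0.6]})

```text
clock: 5.55
position: [0.4919, -0.0311, 0.2237]
ee_rot: [2.204, 2.237, 0.003]
force: [-0.6, 0.0, 1.0]
width: 0.601
gripper_force: 0.0
```

Run:
```python
from h import *
for i in range(2):
    t=T();print(t.round(4).tolist()); print((t[:3,:3].T@(np.array([.491,-.0292,.137])-t[:3,3])).round(4)); cams.get_image("wrist")
```

```text
[[-0.015, 0.9999, 0.0022, 0.4919], [0.9999, 0.015, 0.0001, -0.0311], [0.0001, 0.0022, -1.0, 0.2237], [0.0, 0.0, 0.0, 1.0]]
[ 0.002  -0.0011  0.0867]
[[-0.0151, 0.9999, 0.0026, 0.492], [0.9999, 0.0151, 0.0003, -0.0311], [0.0003, 0.0026, -1.0, 0.2238], [0.0, 0.0, 0.0, 1.0]]
[ 0.0019 -0.0012  0.0868]
```

Call:
creep_tool(steps={"tx": [0.002,0,0,0,0,0,0,0,0],"ty": [-0.001,0,0,0,0,0,0,0,0],"tz": [0.03,0.03,0.02,0.007,0,0,0,0,0],"twist": [0,0,0,0,0,0,0,0,0],"finger_gap": [0.6,0.6,0.5,0.3,0.2,0,0,0,0]}, squeeze=12)

```text
clock: 6.55
position: [0.4906, -0.0286, 0.136]
ee_rot: [2.203, 2.238, 0.002]
force: [0.2, -0.1, 5.9]
width: 0.146
gripper_force: 12.0
```

Run:
```python
from h import *
print({k:np.round(v,3) for k,v in readout.observe().items() if k in("width","gripper_force","force","position","ft_torque")})
p,M=shot("wrist"); cv2.imwrite("pics/w3.png",p["image"])
```

```text
{'position': array([ 0.491, -0.029,  0.136]), 'force': array([ 0.246, -0.118,  5.95 ]), 'ft_torque': array([-0.053,  0.124,  0.057]), 'gripper_force': np.float64(12.0), 'width': np.float64(0.146)}
```

View pics/w3.png

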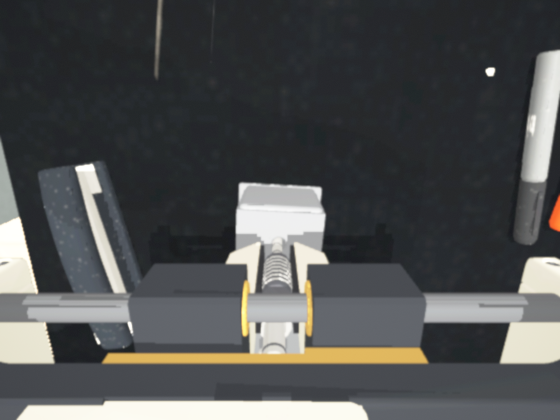

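The rod is gripped (width about 13.4 mm). Next I'll lift it.

Call:
creep_tool(steps={"tx": [0,0,0,0,0,0.02,0.04,0.04,0.04,0.04],"ty": [0,0,0,0,0,0.002,0.006,0.006,0.006,0.006],"tz": [-0.01,-0.02,-0.03,-0.03,-0.01,0,0,0,0,0],"twist": [0,0,0,0,0,0,0,0,0,0],"finger_gap": [0,0,0,0,0,0,0,0,0,0]})

```text
clock: 7.6
position: [0.5127, 0.1532, 0.2351]
ee_rot: [-2.204, -2.239, 0.001]
force: [0.2, -0.5, -0.2]
width: 0.151
gripper_force: 12.0
```

Call:
creep_tool(steps={"tx": [0.04,0.04,0.03,0.01,0,0,0],"ty": [0.006,0.006,0.006,0.004,0,0,0],"tz": [0,0,0,0,0,0,0],"twist": [0,0,0,0,0,0,0],"finger_gap": [0,0,0,0,0,0,0]})

```text
clock: 8.3
position: [0.5332, 0.27, 0.2353]
ee_rot: [2.206, 2.236, -0.001]
force: [1.0, -0.2, 0.2]
width: 0.148
gripper_force: 12.0
```

Run:
```python
from h import *
q,N=shot("scene"); p,M=shot("wrist"); t=T(); print(t.round(4).tolist(), (t[:3,:3].T@(np.array([.535,.2725,.2])-t[:3,3])).round(4)); 
im=np.zeros((420,800,3),np.uint8); im[:,:560]=p["image"]; u,v=map(int,proj(q,N,t[:3,3]-[0,0,.1])); print(u,v)
c=q["image"][v-70:v+70,u-40:u+40]; im[:,560:]=cv2.resize(c,(240,420)); cv2.imwrite("pics/w4.png",im); print(readout.observe()["force"])
```

```text
[[-0.0137, 0.9999, -0.0, 0.5333], [0.9999, 0.0137, -0.0002, 0.2705], [-0.0002, -0.0, -1.0, 0.2354], [0.0, 0.0, 0.0, 1.0]] [0.002  0.0017 0.0354]
191 159
[ 0.67322862 -1.18559859 -0.20636809]
```

View pics/w4.png

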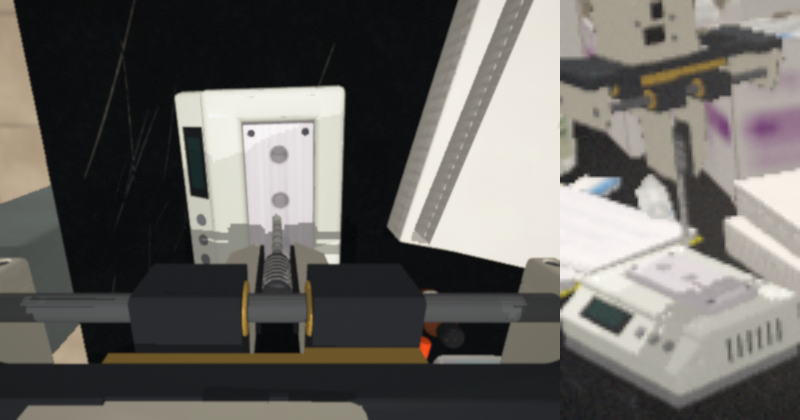

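In the wrist view, the far well is at (279,154), the middle well is at (279,200) and the rod tip is near (277,217). I'll check the rod's tilt and the well position.

Run:
```python
from h import *
p,M=shot("wrist"); t=T()
for q in((279,154),(279,200)):
    c=dark(p,*q,10); print(np.round(c,1),ray(p,M,*c,.072).round(4))
tip=t[:3,3]-[0,0,.132]; print(proj(p,M,tip),proj(p,M,t[:3,3]-[0,0,.065]))
c=p["image"][130:270,220:340]; cv2.imwrite("pics/w5.png",cv2.resize(c,(514,600),interpolation=2))
print(t[:3,3])
```

```text
[279.2 153.4] [0.5338 0.3143 0.072 ]
[280.2 200.2] [0.5353 0.2755 0.072 ]
(np.float64(277.8562825386861), np.float64(218.69218494546598)) (np.float64(278.2780082896156), np.float64(261.65017683784015))
[0.53328774 0.27080648 0.23548624]
```

View pics/w5.png

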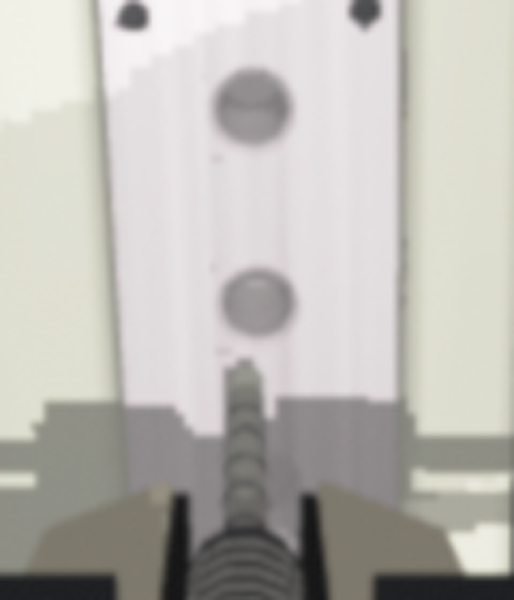

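Call:
creep_tool(steps={"tx": [0.0035,0,0,0,0,0,0,0,0,0],"ty": [0.0017,0,0,0,0,0,0,0,0,0],"tz": [0.01,0.018,0,0.005,0.005,0.005,0.005,0.003,0,0],"twist": [0,0,0,0,0,0,0,0,0,0],"finger_gap": [0,0,0,0,0,0,0,0,0,0]})

```text
clock: 9.45
position: [0.5349, 0.2756, 0.1843]
ee_rot: [2.204, 2.239, 0.0]
force: [1.1, 0.0, -1.1]
width: 0.144
gripper_force: 12.0
```

Run:
```python
from h import *
t=T(); print(t.round(4).tolist(),readout.observe()["force"],readout.observe()["ft_torque"])
```

```text
[[-0.0159, 0.9999, 0.0001, 0.5349], [0.9999, 0.0159, 0.0, 0.2756], [0.0, 0.0001, -1.0, 0.1843], [0.0, 0.0, 0.0, 1.0]] [ 1.10314332  0.0365211  -1.12601503] [-0.06156313  0.0709902  -0.00146247]
```

Call:
creep_tool(steps={"tx": [0,0,0,0,0],"ty": [0,0,0,0,0],"tz": [0.003,0.003,0.001,0.001,0.001],"twist": [0,0,0,0,0],"finger_gap": [0,0,0,0,0]})

```text
clock: 9.95
position: [0.5349, 0.2756, 0.1752]
ee_rot: [2.204, 2.239, 0.0]
force: [-0.9, -0.6, -0.2]
width: 0.146
gripper_force: 12.0
```

Call:
creep_tool(steps={"tx": [0,0],"ty": [0,0],"tz": [0.001,0],"twist": [0,0],"finger_gap": [0,0]})

```text
clock: 10.15
position: [0.5348, 0.2756, 0.1741]
ee_rot: [-2.204, -2.239, 0.0]
force: [0.0, -0.2, -0.3]
width: 0.149
gripper_force: 12.0
```

Call:
creep_tool(steps={"tx": [0,0],"ty": [0,0],"tz": [0.001,0],"twist": [0,0],"finger_gap": [0,0]})

```text
clock: 10.35
position: [0.5348, 0.2756, 0.1732]
ee_rot: [-2.204, -2.239, 0.0]
force: [0.7, 0.2, -0.5]
width: 0.149
gripper_force: 12.0
```

Call:
creep_tool(steps={"tx": [0,0,0],"ty": [0,0,0],"tz": [0.001,0.001,0],"twist": [0,0,0],"finger_gap": [0,0,0]})

```text
clock: 10.65
position: [0.5347, 0.2756, 0.1711]
ee_rot: [-2.204, -2.239, 0.0]
force: [0.3, -0.0, -0.9]
width: 0.149
gripper_force: 12.0
```

Call:
creep_tool(steps={"tx": [0,0,0],"ty": [0,0,0],"tz": [0.001,0.001,0],"twist": [0,0,0],"finger_gap": [0,0,0]})

```text
clock: 10.95
position: [0.5348, 0.2756, 0.1691]
ee_rot: [-2.204, -2.239, 0.0]
force: [-0.0, -0.8, 0.3]
width: 0.147
gripper_force: 12.0
```

Call:
creep_tool(steps={"tx": [0,0,0],"ty": [0,0,0],"tz": [0.001,0.001,0],"twist": [0,0,0],"finger_gap": [0,0,0]})

```text
clock: 11.25
position: [0.5347, 0.2756, 0.167]
ee_rot: [-2.204, -2.239, 0.0]
force: [-0.0, -0.1, -0.3]
width: 0.151
gripper_force: 12.0
```

Call:
creep_tool(steps={"tx": [0,0],"ty": [0,0],"tz": [0.001,0],"twist": [0,0],"finger_gap": [0,0]})

```text
clock: 11.45
position: [0.5348, 0.2756, 0.1661]
ee_rot: [-2.204, -2.239, 0.0]
force: [0.0, -0.1, -1.0]
width: 0.15
gripper_force: 12.0
```

Call:
creep_tool(steps={"tx": [0,0],"ty": [0,0],"tz": [0.001,0],"twist": [0,0],"finger_gap": [0,0]})

```text
clock: 11.65
position: [0.5349, 0.2756, 0.1653]
ee_rot: [2.204, 2.239, 0.0]
force: [-0.2, -0.0, 0.2]
width: 0.146
gripper_force: 12.0
```

Call:
creep_tool(steps={"tx": [0,0],"ty": [0,0],"tz": [0.001,0],"twist": [0,0],"finger_gap": [0,0]})

```text
clock: 11.85
position: [0.5353, 0.2758, 0.165]
ee_rot: [2.204, 2.239, 0.002]
force: [-1.7, -0.6, 6.8]
width: 0.15
gripper_force: 12.0
```

Call:
creep_tool(steps={"tx": [0,0],"ty": [0,0],"tz": [0.0005,0],"twist": [0,0],"finger_gap": [0,0]})

```text
clock: 12.05
position: [0.5355, 0.2759, 0.1649]
ee_rot: [2.204, 2.239, 0.003]
force: [-1.4, -1.3, 9.5]
width: 0.147
gripper_force: 12.0
```

Contact was at TCP z 0.165, which puts the tip at about 0.033 and the well at 39 mm deep, so the medium pocket (far end of the stand) is the match. I'll return the rod first.

Call:
creep_tool(steps={"tx": [0,0,0,0,0,-0.02,-0.04,-0.04,-0.04,-0.04],"ty": [0,0,0,0,0,-0.004,-0.007,-0.007,-0.007,-0.007],"tz": [-0.004,-0.02,-0.03,-0.018,0,0,0,0,0,0],"twist": [0,0,0,0,0,0,0,0,0,0],"finger_gap": [0,0,0,0,0,0,0,0,0,0]})

```text
clock: 13.05
position: [0.5047, 0.0936, 0.2348]
ee_rot: [-2.203, -2.239, 0.002]
force: [0.7, -0.5, -0.1]
width: 0.147
gripper_force: 12.0
```

Call:
creep_tool(steps={"tx": [-0.04,-0.04,-0.03,-0.01,-0.004,0,0,0],"ty": [-0.006,-0.006,-0.003,-0.002,0,0,0,0],"tz": [0,0,0,0,0,0,0,0],"twist": [0,0,0,0,0,0,0,0],"finger_gap": [0,0,0,0,0,0,0,0]})

```text
clock: 13.85
position: [0.4908, -0.0278, 0.2355]
ee_rot: [-2.201, -2.241, 0.0]
force: [-0.3, -0.5, -0.1]
width: 0.147
gripper_force: 12.0
```

Run:
```python
from h import *
p,M=shot("wrist"); t=T(); print(t.round(4).tolist(),(t[:3,:3].T@(np.array([.4906,-.0286,.19])-t[:3,3])).round(4))
print(proj(p,M,t[:3,3]-[0,0,.132]),readout.observe()["force"])
cv2.imwrite("pics/w6.png",cv2.resize(p["image"][150:290,210:350],(600,600),interpolation=2))
```

```text
[[-0.0179, 0.9998, -0.0002, 0.4909], [0.9998, 0.0179, 0.0002, -0.028], [0.0002, -0.0001, -1.0, 0.2356], [0.0, 0.0, 0.0, 1.0]] [-0.0006 -0.0003  0.0456]
(np.float64(277.8953022150933), np.float64(219.46287899227102)) [-0.27097518 -0.37905585 -0.17593147]
```

View pics/w6.png

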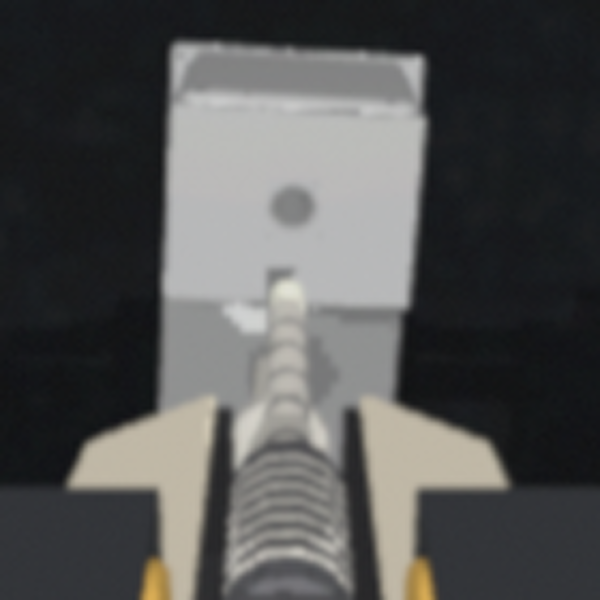

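The hole is at (278.4,198.1) and the tip is at about (277,217).

Run:
```python
from h import *
p,M=shot("wrist"); t=T(); print(t[:3,3])
print("hole",ray(p,M,278.4,198.1,.05).round(4),"tip",ray(p,M,277,217.2,.1035).round(4), ray(p,M,277,216.2,.1035).round(4))
```

```text
[ 0.49084094 -0.02818528  0.23564702]
hole [ 0.4915 -0.0277  0.05  ] tip [ 0.4902 -0.0264  0.1035] [ 0.4902 -0.0257  0.1035]
```

Call:
creep_tool(steps={"tx": [-0.0009,0,0,0,0,0,0,0],"ty": [0.0005,0,0,0,0,0,0,0],"tz": [0.01,0.02,0.018,0.003,0,0.002,0.002,0],"twist": [0,0,0,0,0,0,0,0],"finger_gap": [0,0,0,0,0,0,0,0]})

```text
clock: 14.75
position: [0.4914, -0.03, 0.181]
ee_rot: [2.203, 2.239, 0.001]
force: [-0.9, 0.7, -0.2]
width: 0.15
gripper_force: 12.0
```

Call:
creep_tool(steps={"tx": [0,0],"ty": [0,0],"tz": [0.002,0],"twist": [0,0],"finger_gap": [0,0]})

```text
clock: 14.95
position: [0.4912, -0.03, 0.1787]
ee_rot: [2.204, 2.239, 0.0]
force: [-0.3, 0.4, -0.7]
width: 0.151
gripper_force: 12.0
```

Call:
creep_tool(steps={"tx": [0,0,0],"ty": [0,0,0],"tz": [0.005,0.005,0],"twist": [0,0,0],"finger_gap": [0,0,0]})

```text
clock: 15.25
position: [0.4909, -0.0299, 0.168]
ee_rot: [-2.203, -2.239, 0.001]
force: [0.2, 0.8, -0.9]
width: 0.15
gripper_force: 12.0
```

Call:
creep_tool(steps={"tx": [0,0,0,0],"ty": [0,0,0,0],"tz": [0.006,0.008,0.008,0],"twist": [0,0,0,0],"finger_gap": [0,0,0,0]})

```text
clock: 15.65
position: [0.4908, -0.0299, 0.1455]
ee_rot: [-2.203, -2.239, 0.002]
force: [0.7, 1.7, -1.9]
width: 0.149
gripper_force: 12.0
```

Call:
creep_tool(steps={"tx": [0,0,0,0,0,0,0,0,0],"ty": [0,0,0,0,0,0,0,0,0],"tz": [0.007,0,0,0,0,-0.02,-0.04,-0.04,0],"twist": [0,0,0,0,0,0,0,0,0],"finger_gap": [0,0,0.3,0.5,0.5,0.5,0.5,0.5,0.5]})

```text
clock: 16.55
position: [0.4935, -0.0306, 0.2444]
ee_rot: [2.201, 2.235, 0.01]
force: [0.4, 0.7, -0.9]
width: 0.501
gripper_force: 0.0
```

Call:
creep_tool(steps={"tx": [-0.04,-0.04,-0.04,-0.02,0,0,0],"ty": [-0.002,-0.002,-0.002,-0.002,0,0,0],"tz": [0,0,0,0,0,0,0],"twist": [0,0,0,0,0,0,0],"finger_gap": [0.5,0.5,0.5,0.5,0.5,0.5,0.5]})

```text
clock: 17.25
position: [0.4855, -0.1688, 0.2395]
ee_rot: [-2.201, -2.24, -0.0]
force: [0.0, -0.0, -0.5]
width: 0.5
gripper_force: 0.0
```

Run:
```python
from h import *
p,M=shot("wrist"); q,N=shot("scene"); t=T(); print(t.round(4).tolist(),(t[:3,:3].T@(np.array([.4857,-.1707,.121])-t[:3,3])).round(4))
X=[.491,-.0293,.106];print("rodtop pred",proj(p,M,X))
im=np.zeros((420,800,3),np.uint8); im[:,:560]=p["image"]; im[:320,560:]=cv2.resize(q["image"][200:280,230:290],(240,320),interpolation=2); cv2.imwrite("pics/w7.png",im)
```

```text
[[-0.0181, 0.9998, -0.0002, 0.4856], [0.9998, 0.0181, 0.0006, -0.1688], [0.0006, -0.0002, -1.0, 0.2396], [0.0, 0.0, 0.0, 1.0]] [-0.002   0.      0.1186]
rodtop pred (np.float64(291.11578397554155), np.float64(5.927139207371653))
```

View pics/w7.png

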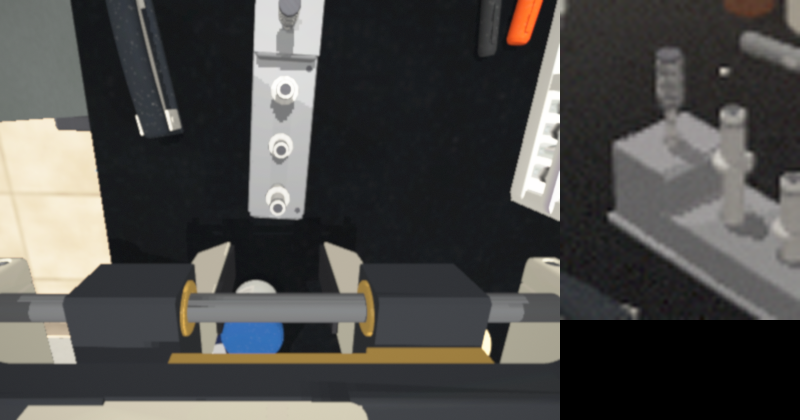

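The rod is back upright in its hole, at (665,95) in the scene crop. The medium pocket's bore is at about (277,208) and the far-end pocket is in place. From here I'll work by numbers only.

Run:
```python
from h import *
p,M=shot("wrist"); t=T(); c=dark(p,277.5,208.5,4); print(c,ray(p,M,*c,.08).round(4)); print(ray(p,M,277.5,208.5,.08).round(4),t[:3,3].round(4))
for b in spotter.boxes_of(p,"pocket_medium"): print(round(b["score"],2),(M@np.append(b["centre"],1))[:3].round(4))
```

```text
(np.float64(276.61538461538464), np.float64(208.76923076923077)) [ 0.4847 -0.1698  0.08  ]
[ 0.4854 -0.1696  0.08  ] [ 0.4856 -0.1689  0.2396]
0.78 [ 0.4839 -0.1669  0.0623]
```

Call:
creep_tool(steps={"tx": [-0.002,0,0,0,0],"ty": [0,0,0,0,0],"tz": [0.03,0.03,0.03,0,0],"twist": [0,0,0,0,0],"finger_gap": [0.5,0.5,0.5,0.5,0.5]})

```text
clock: 17.95
position: [0.4854, -0.172, 0.15]
ee_rot: [-2.203, -2.239, 0.001]
force: [0.4, -0.1, 0.3]
width: 0.5
gripper_force: 0.0
```

Call:
creep_tool(steps={"tx": [0.0015,0,0,0,0,0,0,0],"ty": [0,0,0,0,0,0,0,0],"tz": [0.015,0.013,0,0,0,0,0,0],"twist": [0,0,0,0,0,0,0,0],"finger_gap": [0.5,0.5,0.3,0.2,0,0,0,0]}, squeeze=15)

```text
clock: 18.75
position: [0.4858, -0.1707, 0.1221]
ee_rot: [2.203, 2.239, 0.001]
force: [0.2, 0.6, 2.5]
width: 0.136
gripper_force: 15.0
```

Call:
creep_tool(steps={"tx": [0,0,0,0,0,0,0],"ty": [0,0,0,0,0,0,0],"tz": [0,-0.01,-0.02,-0.03,-0.03,-0.01,0],"twist": [0,0,0,0,0,0,0],"finger_gap": [0,0,0,0,0,0,0]})

```text
clock: 19.45
position: [0.486, -0.1707, 0.2231]
ee_rot: [2.202, 2.238, 0.003]
force: [0.1, 1.4, -1.6]
width: 0.137
gripper_force: 15.0
```

Run:
```python
from h import *
print([[round(x,4) for x in np.ravel(readout.observe()[k])] for k in("position","force","ft_torque","width")])
for i in range(2):
    p,M=shot("wrist")
    for b in spotter.boxes_of(p,"pocket_medium"): X=(M@np.append(b["centre"],1))[:3]; print(round(b["score"],2),X.round(4),proj(p,M,X))
```

```text
[[np.float64(0.486), np.float64(-0.1707), np.float64(0.2231)], [np.float64(0.0945), np.float64(1.3936), np.float64(-1.5967)], [np.float64(-0.0568), np.float64(0.0656), np.float64(-0.0305)], [np.float64(0.1373)]]
0.93 [ 0.479  -0.1644  0.1653] (np.float64(264.7366970044383), np.float64(257.75566387344105))
0.88 [ 0.4826 -0.1608  0.164 ] (np.float64(274.1839367839622), np.float64(253.00598279375816))
0.62 [ 0.542  -0.2341  0.0122] (np.float64(332.0426069530703), np.float64(252.15853891891786))
```

Call:
creep_tool(steps={"tx": [0,0,0.02,0.04,0.04,0.04,0.04,0.04,0.04],"ty": [0,0,0.002,0.005,0.005,0.005,0.005,0.005,0.005],"tz": [-0.02,0,0,0,0,0,0,0,0],"twist": [0,0,0,0,0,0,0,0,0],"finger_gap": [0,0,0,0,0,0,0,0,0]})

```text
clock: 20.55
position: [0.5128, 0.0914, 0.2405]
ee_rot: [-2.203, -2.239, 0.002]
force: [0.4, 0.3, -0.5]
width: 0.135
gripper_force: 15.0
```

Call:
creep_tool(steps={"tx": [0.04,0.04,0.04,0.03,0.02,0.01,0,0,0,0],"ty": [0.005,0.005,0.005,0.005,0.003,0.001,0,0,0,0],"tz": [0,0,0,0,0,0.01,0.01,0,0,0],"twist": [0,0,0,0,0,0,0,0,0,0],"finger_gap": [0,0,0,0,0,0,0,0,0,0]})

```text
clock: 21.55
position: [0.5348, 0.2687, 0.222]
ee_rot: [2.206, 2.236, 0.0]
force: [-0.5, -0.6, -0.7]
width: 0.137
gripper_force: 15.0
```

Run:
```python
from h import *
for n in("wrist","top"):
  p,M=shot(n); t=T()
  if n=="wrist":
    print(t.round(4).tolist())
    for X in([.5355,.274,.072],[.534,.312,.072]):
        u=proj(p,M,X); 
        for r in(10,12): c=dark(p,*u,r); print(np.round(u,1),np.round(c,1),ray(p,M,*c,.072).round(4))
    f=t[:3,3]-[0,0,.114]; u=proj(p,M,f); print("foot pred",u)
    g=cv2.cvtColor(p["image"],cv2.COLOR_BGR2GRAY); v=int(u[1])
    for r in range(v-22,v+12,2): print(r,g[r,int(u[0])-22:int(u[0])+24:2])
```

```text
[[-0.0143, 0.9999, 0.0005, 0.5348], [0.9999, 0.0143, 0.0002, 0.2691], [0.0002, 0.0005, -1.0, 0.2222], [0.0, 0.0, 0.0, 1.0]]
[278.7 204.8] [279.  203.2] [0.5357 0.2754 0.072 ]
[278.7 204.8] [278.2 203. ] [0.5351 0.2755 0.072 ]
[277.5 156.9] [278.3 154. ] [0.5345 0.3142 0.072 ]
[277.5 156.9] [276.8 154.6] [0.5334 0.3137 0.072 ]
foot pred (np.float64(277.8697121339815), np.float64(227.80829260931552))
205 [222 225 227 224 221 222 216 184 145 147 150 152 151 148 145 138 181 218
 223 222 222 223 225]
207 [222 224 227 224 221 221 218 195 161 149 150 152 153 149 145 154 197 221
 223 221 221 223 225]
209 [222 224 227 224 220 221 219 206 187 162 153 152 151 150 162 186 211 222
 222 221 221 222 225]
211 [221 224 227 224 220 221 220 214 209 200 187 176 173 186 197 203 218 220
 222 221 221 222 224]
213 [221 223 227 224 221 221 21
[... 555 characters left out ...]
14 218]
225 [142 143 146 197 217 218 208 125 118 122 126 130 127 125 121 132 150 154
 153 152 153 153 156]
227 [141 142 144 152 194 213 201 121 119 123 127 129 126 123 120 123 138 141
 140 140 140 141 143]
229 [141 141 144 143 148 151 146 116 119 122 126 129 125 123 119 119 136 141
 140 139 139 140 143]
231 [141 141 143 143 140 139 134 114 119 121 126 124 121 122 119 120 136 141
 140 139 138 140 143]
233 [141 141 143 144 140 138 130 113 117 121 126 118 114 120 117 115 135 140
 140 139 139 140 143]
235 [141 141 143 143 139 138 128 108 113 119 125 123 117 116 110 110 134 140
 139 138 139 139 142]
237 [140 141 143 143 139 137 123 123 138 141 144 150 153 147 132 117 128 138
 139 138 138 140 142]
```

Call:
creep_tool(steps={"tx": [0.0047,0,0,0,0,0],"ty": [0.0006,0,0,0,0,0],"tz": [0.01,0.015,0.006,0,0,0],"twist": [0,0,0,0,0,0],"finger_gap": [0,0,0,0,0,0]})

```text
clock: 22.25
position: [0.5353, 0.275, 0.1912]
ee_rot: [2.204, 2.239, 0.001]
force: [0.3, 0.3, -2.0]
width: 0.132
gripper_force: 15.0
```

Run:
```python
from h import *
t=T();print(t.round(4).tolist(),readout.observe()["force"])
```

```text
[[-0.0159, 0.9999, 0.0008, 0.5353], [0.9999, 0.0159, 0.0004, 0.275], [0.0004, 0.0008, -1.0, 0.1912], [0.0, 0.0, 0.0, 1.0]] [ 0.26128058  0.28721695 -1.96083861]
```

Call:
creep_tool(steps={"tx": [0,0,0],"ty": [0,0,0],"tz": [0.002,0.002,0],"twist": [0,0,0],"finger_gap": [0,0,0]})

```text
clock: 22.55
position: [0.5348, 0.2749, 0.1866]
ee_rot: [-2.204, -2.239, 0.0]
force: [-0.1, -0.3, -1.4]
width: 0.135
gripper_force: 15.0
```

Call:
creep_tool(steps={"tx": [-0.0011,0,0,0],"ty": [0.0004,0,0,0],"tz": [0,0,0.001,0],"twist": [0,0,0,0],"finger_gap": [0,0,0,0]})

```text
clock: 22.95
position: [0.5353, 0.2738, 0.1856]
ee_rot: [-2.204, -2.239, 0.0]
force: [-0.4, 0.1, -0.2]
width: 0.136
gripper_force: 15.0
```

Call:
creep_tool(steps={"tx": [0,0],"ty": [0,0],"tz": [0.001,0],"twist": [0,0],"finger_gap": [0,0]})

```text
clock: 23.15
position: [0.5353, 0.2738, 0.1846]
ee_rot: [-2.204, -2.239, 0.0]
force: [-0.3, -0.5, -0.7]
width: 0.132
gripper_force: 15.0
```

Call:
creep_tool(steps={"tx": [0,0],"ty": [0,0],"tz": [0.001,0],"twist": [0,0],"finger_gap": [0,0]})

```text
clock: 23.35
position: [0.5353, 0.2738, 0.1836]
ee_rot: [2.204, 2.239, -0.0]
force: [-0.6, 0.4, -1.3]
width: 0.136
gripper_force: 15.0
```

Call:
creep_tool(steps={"tx": [0,0,0],"ty": [0,0,0],"tz": [0.001,0.001,0],"twist": [0,0,0],"finger_gap": [0,0,0]})

```text
clock: 23.65
position: [0.5353, 0.2737, 0.1816]
ee_rot: [2.204, 2.239, -0.0]
force: [0.2, -0.0, 0.0]
width: 0.135
gripper_force: 15.0
```

Call:
creep_tool(steps={"tx": [0,0,0],"ty": [0,0,0],"tz": [0.002,0.002,0],"twist": [0,0,0],"finger_gap": [0,0,0]})

```text
clock: 23.95
position: [0.5352, 0.2737, 0.1774]
ee_rot: [-2.204, -2.239, 0.001]
force: [-0.1, -0.3, -1.2]
width: 0.136
gripper_force: 15.0
```

Call:
creep_tool(steps={"tx": [0,0,0,0],"ty": [0,0,0,0],"tz": [0.003,0.003,0.003,0],"twist": [0,0,0,0],"finger_gap": [0,0,0,0]})

```text
clock: 24.35
position: [0.5352, 0.2737, 0.1682]
ee_rot: [-2.204, -2.239, 0.001]
force: [0.8, -0.0, -2.3]
width: 0.139
gripper_force: 15.0
```

Call:
creep_tool(steps={"tx": [0,0,0,0],"ty": [0,0,0,0],"tz": [0.003,0.003,0.003,0],"twist": [0,0,0,0],"finger_gap": [0,0,0,0]})

```text
clock: 24.75
position: [0.5352, 0.2737, 0.1592]
ee_rot: [-2.204, -2.239, 0.001]
force: [0.5, -0.0, -1.2]
width: 0.135
gripper_force: 15.0
```

Call:
creep_tool(steps={"tx": [0,0,0,0],"ty": [0,0,0,0],"tz": [0.003,0.003,0.002,0],"twist": [0,0,0,0],"finger_gap": [0,0,0,0]})

```text
clock: 25.15
position: [0.5352, 0.2737, 0.1514]
ee_rot: [-2.204, -2.239, 0.001]
force: [-0.8, -0.7, -1.5]
width: 0.134
gripper_force: 15.0
```

Call:
creep_tool(steps={"tx": [0,0,0],"ty": [0,0,0],"tz": [0.001,0.001,0],"twist": [0,0,0],"finger_gap": [0,0,0]})

```text
clock: 25.45
position: [0.5354, 0.2738, 0.1497]
ee_rot: [2.204, 2.239, 0.0]
force: [1.5, -0.6, -1.1]
width: 0.137
gripper_force: 15.0
```

Call:
creep_tool(steps={"tx": [0,0],"ty": [0,0],"tz": [0.001,0],"twist": [0,0],"finger_gap": [0,0]})

```text
clock: 25.65
position: [0.5354, 0.2738, 0.1487]
ee_rot: [2.204, 2.239, 0.0]
force: [0.0, -0.7, -0.3]
width: 0.14
gripper_force: 15.0
```

Call:
creep_tool(steps={"tx": [0,0],"ty": [0,0],"tz": [0.001,0],"twist": [0,0],"finger_gap": [0,0]})

```text
clock: 25.85
position: [0.5354, 0.2738, 0.1477]
ee_rot: [2.204, 2.239, 0.0]
force: [0.2, -1.2, -1.8]
width: 0.137
gripper_force: 15.0
```

Call:
creep_tool(steps={"tx": [0,0],"ty": [0,0],"tz": [0.0007,0],"twist": [0,0],"finger_gap": [0,0]})

```text
clock: 26.05
position: [0.5355, 0.2738, 0.1472]
ee_rot: [2.204, 2.239, 0.001]
force: [1.1, -0.6, 1.0]
width: 0.133
gripper_force: 15.0
```

Call:
creep_tool(steps={"tx": [0,0],"ty": [0,0],"tz": [0.0005,0],"twist": [0,0],"finger_gap": [0,0]})

```text
clock: 26.25
position: [0.5357, 0.2739, 0.1471]
ee_rot: [2.204, 2.239, 0.001]
force: [0.6, -0.6, 6.5]
width: 0.133
gripper_force: 15.0
```

Call:
creep_tool(steps={"tx": [0,0,0,0,0,0,0,0,0,0],"ty": [0,0,0,0,0,0,0,0,0,0],"tz": [-0.0004,0,0,0,0,-0.01,-0.03,-0.04,-0.03,0],"twist": [0,0,0,0,0,0,0,0,0,0],"finger_gap": [0,0.2,0.4,0.4,0.4,0.4,0.4,0.4,0.4,0.4]})

```text
clock: 27.25
position: [0.5375, 0.2744, 0.2621]
ee_rot: [2.203, 2.237, 0.012]
force: [1.2, 0.1, -0.3]
width: 0.4
gripper_force: 0.0
```

Call:
creep_tool(steps={"tx": [0,-0.05,-0.05,0,0],"ty": [0,0,0,0,0],"tz": [-0.02,0,0,0,0],"twist": [0,0,0,0,0],"finger_gap": [0.4,0.4,0.4,0.4,0.4]})

```text
clock: 27.75
position: [0.537, 0.1724, 0.2772]
ee_rot: [-2.207, -2.235, -0.001]
force: [-0.1, 0.7, 0.2]
width: 0.402
gripper_force: 0.0
```

Run:
```python
from h import *
for n in("scene","wrist"):
  p,M=shot(n)
  for o in("pocket_short","pocket_medium","pocket_long","depth_rod"):
    for b in spotter.boxes_of(p,o):
        if b["score"]>.4: X=(M@np.append(b["centre"],1))[:3]; print(n,o,round(b["score"],2),X.round(3),np.round(proj(p,M,X)))
  if n=="wrist":
    c=np.round(proj(p,M,[.5353,.2745,.105])).astype(int); g=cv2.cvtColor(p["image"],cv2.COLOR_BGR2GRAY); print(c,T()[:3,3])
    for r in range(c[1]-22,c[1]+23,4): print(r,g[r,c[0]-22:c[0]+23:3])
```

```text
scene pocket_short 0.67 [ 0.482 -0.129  0.05 ] [287. 255.]
scene pocket_medium 0.52 [0.537 0.273 0.088] [194. 176.]
scene pocket_medium 0.44 [ 0.538 -0.248  0.043] [351. 271.]
scene pocket_medium 0.44 [ 0.471 -0.114  0.025] [278. 264.]
scene depth_rod 0.68 [ 0.489 -0.032  0.094] [257. 219.]
wrist pocket_short 0.45 [0.515 0.274 0.067] [255.  83.]
wrist pocket_medium 0.61 [0.533 0.275 0.075] [275.  81.]
[278  79] [0.53688939 0.17422914 0.27682248]
57 [245 248 245 246 245 246 248 246 246 244 248 246 245 246 246]
61 [244 248 245 245 245 246 248 246 246 244 248 246 245 246 246]
65 [244 248 246 245 245 245 248 245 245 244 247 246 245 246 246]
69 [244 248 245 244 244 225 216 176 187 219 244 246 244 245 246]
73 [244 247 245 243 215 196 193 136 175 211 210 242 244 245 246]
77 [244 247 245 231 206 206  99  92  92 168 171 216 243 245 246]
81 [243 246 245 190 207 197 112  89  92 183 166 216 243 244 246]
85 [244 246 245 227 206 144 186 195 193 144 195 220 243 244 245]
89 [243 245 245 240 210 143 141 130 122 146 198 231 243 244 245]
93 [243 245 245 242 239 175 145 141 146 170 241 244 243 243 244]
97 [243 245 245 242 243 211 181 178 178 222 244 244 242 243 244]
101 [243 244 245 241 242 242 240 190 233 240 243 244 242 242 244]
```

The pocket's bore shows at (277,79), against a predicted (278,79) for a neck top 105 mm high. It is upright and standing on the bottom, the rod is in its hole, and the arm is clear.

```bash
python3 -c "
from cell import workorder; print(workorder.sign_off())"
```

```text
the job is handed in; nothing more can be done
None
```

The job is handed in, with no verdict shown: the middle well felt 39 mm deep, the medium pocket stands upright on its bottom, the depth rod is back in its hole, and I did not touch the other two pockets, the bottles or the cup.

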